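# Load a vial rack through the sampler's sprung gate

## Robot

A 7-joint arm with a two-finger parallel gripper is mounted at the origin on the work surface. World frame = base frame: x ahead of the robot, y to its left, z up, the work surface at z = 0. Lengths are in m, angles in rad, forces in N, time in s.
With the tool pointing down it reaches from about 0.375 to 0.925 m from the base axis. Payload 3.1 kg.
Tool frame: the origin (TCP) lies at the very end of the fingers, on their centre line; the grasp point (between the pads) lies 19 mm behind it; z points along the fingers, y is the line along which they close (so a half turn about z gives the same grasp; the last joint's range is limited). The gripper opens to 85 mm and grips with 20 to 120 N. Pads are 22 mm wide; open, the fingers measure 114 mm over their backs; the gripper's body (76 mm by 85 mm) begins 54 mm behind the grasp point. The pads swing forward as they close: fully open they stand 13 mm farther back than shut.
Start: joints at [1.035, 0.383, 0.044, 1.598, -0.018, 1.161, -0.05], TCP at [0.276, -0.589, 0.231] pointing down, gripper open.
Joint ranges: [-2.61, 2.61], [-0.41, 2.15], [-1.48, 1.57], [0, 2.5], [-1.57, 4.71], [0.05, 1.97], [-2.85, 2.85]. Speed limits (rad/s): [2.79, 2.79, 3.14, 3.14, 3.14, 3.14, 3.14].

## Interface

Orientations are given as a rotation vector (axis times angle).
In Python, from bench import ctrl gives the robot as it stands.
- The arm moves only by the tool drive_tool, never from a script. Its argument "plan" is text: rows parted by semicolons, each of 4 numbers parted by spaces: the shift along the tool's x, y, z in m, then the turn about the tool's z in rad. A call has 1 to 5 rows; each row shifts and turns the commanded pose from where the row before left it, along the tool's axes as they then stand; what a row does not reach is not made up. A row lasts 1/12 s, in which the tool goes at most 41.7 mm and 7.16 degrees, less where a joint would pass 70% of its speed; a pose out of reach is approached as far as the arm can. A call with a gripper value outside its range is refused whole. "fingers" is the finger opening in m, from 0 to 0.0854, set as the call begins (left out, the last holds). The fingers move at their own pace and stop on an object; "force" is the grip in N (left out, the last holds). Time passes only in rows, so rows that do not move let the fingers close. It gives the time, the measured TCP pose, the force, the opening and the grip force at its end, in the units of the state.
- ctrl.get_obs(): the state, without advancing time (a new reading comes with each control period).
- ctrl.capture(name): name is "scene" or "side" or "wrist"; returns a dict with "pixels" (400x640x3 uint8, red, green, blue), "depth" (400x640 float32, m along the optical axis (not along the pixel's ray), 0 where there is no reading), "vertical_fov" (degrees; the focal length in pixels is half the picture's height over the tangent of half this angle, whatever the lens; pixels are square), "cx", "cy" (the principal point, pixels), "rvec" (rotation vector, rad) and "tvec" (3), from world to camera coordinates, as OpenCV has them. Camera axes: x right, y down, z forward; pixel columns grow to the right and rows downward; lengths in m; the calibration is good to about 2 mm. A picture is of the moment at which its call begins.
- ctrl.finish_job(): hands the job in; it is judged then, once.
Trained networks look in a picture, given as the dict that the camera call returned (one of the last four; its "shot" number tells which), for a name from the list of things; names that differ only in an ending like _2 or _b are one class to them, and where a whole thing is asked for, a point or a joint stands for the part that bears it (a point fixed in the world has none). Each returns a list of dicts, best first, with "p" (0 to 1); they miss things now and then, are a little off and sometimes report something else, mostly with a low value. They report only what shows in the picture. A call takes as long as a camera call.
- ctrl.recognise(name, picture): "bbox" ([left, top, right, bottom] as shares, 0 to 1, of the picture: columns of its width, rows of its height, round what is visible of it).
- ctrl.masks_of(name, picture): "mask" (400x640 bool, what is visible of it) and "bbox" ([left, top, right, bottom] as shares, 0 to 1, of the picture: columns of its width, rows of its height, round what is visible of it).
- ctrl.pinpoint(name, picture): "xy" ([column, row] as shares, 0 to 1, of the picture: columns of its width, rows of its height: a listed point, or the origin of a listed thing).
The state is a dict: "clock": time; "qpos": joint angles; "joint_vel": joint speeds; "joint_torque": joint torques, N m; "eef_pos": TCP position; "orientation": TCP orientation; "ft_force": force on the tool from outside, world axes, zero at the start; "moment": the same for the moment, N m; "opening": finger opening in m; "gripper_force": force on a finger pad.
Only numpy, scipy, OpenCV 4.12 (cv2) and the standard library are available. Lean on these libraries where they do the work, as an engineer would, in place of code of your own. Each camera call takes 0.05 s, during which the arm holds its last target. There are 200 camera calls.

## Task

Load the vial rack into the sampler: with one fingertip press the long foot plate of the lane's gate down and keep the gate up, and meanwhile push the rack along the lane with the other fingertip, by its upright push plate, until it is fully home against the black end stop. Then let the gate fall shut behind the rack. Do not pinch or lift the rack, do not let the gate touch it, and leave everything else where it stands.

Things in the scene. Friction and masses are not known exactly. Their poses are not given: they have to be found in the camera images.
- lane: Fixed aluminium loading lane, a straight open channel. x: the way the rack is pushed; y: to the left of that; z up. Origin on the table under the lane's middle line, in the plane of the gate (x = 0). Floor top at z = 4 mm, from x = -270 mm. Inside 76 mm wide; side walls 4 mm thick, tops at z = 22 mm. The white sampler housing, 110 mm high, 260 mm wide, begins at x = 135 mm.
- end_stop (a point): Middle of the face of the lane's black end stop, 19 mm above the table, at lane x = 114 mm. The stop is 84 mm wide, its top 34 mm above the table. Fully home, the rack's front touches it and the rack's origin is at lane x = 64 mm.
- gate_hinge (a point): Middle of the gate's hinge rod (8 mm diameter, along the lane's x from -300 to 12 mm; at lane y = 44 mm, z = 52 mm). Posts 10 mm square and 58 mm high carry it at lane x = -303 and 12 mm.
- gate (a joint): Angle of the sprung gate, rad: 0 shut, 0.75 stop. It is one rigid piece on the rod: when its foot plate goes down its blade goes up. At 0.45 or more the blade clears the rack; 0.6 is a good value. A spring shuts it when let go. Pressing the foot plate 40 mm out from the rod takes about 4 N.
- blade (a point): Middle of the lower edge of the gate's blade, which hangs across the lane at lane x = 0: 4 mm thick, spanning lane y = -36 to 6 mm, lower edge 16 mm above the table when shut. Moves with the gate.
- treadle (a point): Middle of the top of the gate's foot plate: 250 mm along the lane (x = -300 to -50 mm), from 6 to 74 mm out from the rod. Gate shut: it slopes up and outward at 0.6 rad, outer edge 80 mm above the table. At joint 0.6 it is level, top 36 mm above the table, this point at lane y = 84 mm. Press it anywhere along its length; a fingertip can slide along it. Moves with the gate.
- rack: The loose blue vial rack to load: block 100 mm long (x), 72 mm wide, 20 mm high, its fixed vials reaching 30 mm; about 250 g. Origin: centre of the block's underside; x points the way it is pushed. It lies on the lane floor, short of the gate. Fully home its whole block is past the gate, and the shut blade hangs over its tongue without touching.
- push_plate (a point): Centre of the rear face of the rack's upright push plate, 45 mm above the rack's underside, at rack x = -145 mm. The plate is 6 mm thick, 72 mm wide, 60 mm high from the rack's underside, and joined to the block's rear (x = -50 mm) by a flat tongue 24 mm wide and 6 mm thick.
- spare_rack: Bystander: a like blue vial rack without tongue and push plate, 100 x 72 x 30 mm, on the table beside the lane. Origin: centre of its underside.
- bottle: Bystander: glass bottle, 72 mm diameter, 150 mm high. Origin: centre of its underside.
- beaker: Bystander: glass beaker, 64 mm diameter, 75 mm high. Origin: centre of its underside.
- vial: Bystander: small amber vial with black cap, 28 mm diameter, 45 mm high. Origin: centre of its underside.
- vial2: Bystander: small amber vial with white cap, 28 mm diameter, 45 mm high. Origin: centre of its underside.
- tip_box: Bystander: closed grey box, 90 x 120 x 50 mm. Origin: centre of its underside.
- jar: Bystander: white jar, 60 mm diameter, 90 mm high. Origin: centre of its underside.

How it is judged:
By the outcome, as a careful person would: the job done as asked, in the order asked, and still so for the second after the job is handed in, with the robot touching nothing.
It also fails if it takes over 43 s, if anything falls off the work surface, if the arm or the gripper's body presses on something with over 40 N, if the wrist force passes 120 N, or if a joint passes its speed limit or range.

## Working session

There is one attempt and no reset: what is moved stays moved. The work goes in short steps, Python scripts to look and compute and a tool call to move; the robot and the scene stay as the last step left them, time stands still between calls to the robot, and variables do not carry over. Pictures are saved under pics/ and viewed, at most 10 in all, crops included, and the job is handed in when it is done.

Besides the shell and the picture viewer there is one more tool, called as a command line: name --argument value ..., lists and objects as JSON in quotes. drive_tool: Moves the arm, as the interface text tells. Its arguments: {"type":"object","properties":{"plan":{"type":"string"},"fingers":{"type":"number"},"force":{"type":"number"}},"required":["plan"]}

```bash
ls; mkdir -p pics; cat > h.py <<'E'
import numpy as np, cv2
from bench import ctrl
def K(c):
    f=200/np.tan(np.radians(c["vertical_fov"])/2); return f
def w(c,u,v,d):
    f=K(c);R=cv2.Rodrigues(np.array(c["rvec"],float))[0]
    p=np.array([(u-c["cx"])/f*d,(v-c["cy"])/f*d,d]); return R.T@(p-np.array(c["tvec"]).ravel())
def ray_z(c,u,v,z):
    a=w(c,u,v,0.);b=w(c,u,v,1.); t=(z-a[2])/(b[2]-a[2]); return a+t*(b-a)
def proj(c,P):
    f=K(c);R=cv2.Rodrigues(np.array(c["rvec"],float))[0]
    q=np.atleast_2d(P)@R.T+np.array(c["tvec"]).ravel(); return np.c_[q[:,0]/q[:,2]*f+c["cx"],q[:,1]/q[:,2]*f+c["cy"]]
E
python3 - <<'E'
from h import *
np.set_printoptions(precision=4,suppress=True)
o=ctrl.get_obs(); print(o)
ims=[]
for n in ["scene","side"]:
    c=ctrl.capture(n); cv2.imwrite(f"pics/{n}0.png",c["pixels"][...,::-1])
    print(n,c["vertical_fov"],c["cx"],c["cy"],c["tvec"], w(c,0,0,0.))
    for k in ["end_stop","gate_hinge","blade","treadle","push_plate","rack","spare_rack","bottle","beaker","vial","vial2","tip_box","jar"]:
        r=ctrl.pinpoint(k,c)
        for q in r[:2]:
            u,v=q["xy"][0]*640,q["xy"][1]*400; 
            d=c["depth"][int(min(v,399)),int(min(u,639))]
            z={"end_stop":.019,"gate_hinge":.052,"blade":.016,"treadle":.058,"push_plate":.049,"rack":.004}.get(k,0)
            print(k,round(q["p"],2),np.round([u,v]),w(c,u,v,d),"z-ray",ray_z(c,u,v,z))
E
```

```text
pics
{'clock': 0.0, 'qpos': array([ 1.0352,  0.3839,  0.0438,  1.5996, -0.0179,  1.1612, -0.0499]), 'joint_vel': array([ 0.001 , -0.0009, -0.001 ,  0.0008,  0.0004,  0.0008, -0.0003]), 'joint_torque': array([  0.0002, -43.3461,   1.0243, -24.9513,   0.0105,   0.0114,
        -0.    ]), 'eef_pos': array([ 0.2751, -0.5878,  0.2299]), 'orientation': array([-3.064 , -0.6818,  0.0011]), 'ft_force': array([ 0.1522, -0.2674, -0.2238]), 'moment': array([ 0.0627, -0.0486,  0.0253]), 'gripper_force': 0.0, 'opening': 0.0856594731571525}
scene 55.75071998612149 317.55442565404473 205.5991693211623 [ 0.3193 -0.2951  1.3948] [1.2321 0.266  0.7388]
end_stop 0.94 [457. 283.] [0.6194 0.3212 0.0017] z-ray [0.6338 0.3199 0.019 ]
end_stop 0.43 [409. 264.] [0.6424 0.2062 0.0335] z-ray [0.6302 0.2049 0.019 ]
gate_hinge 0.81 [370. 217.] [ 0.5044  0.061  -0.0012] z-ray [0.5567 0.0758 0.052 ]
blade 0.62 [410. 266.] [0.7404 0.2187 0.1464] z-ray [0.6322 0.2083 0.016 ]
blade 0.16 [340. 212.] [0.582  0.0002 0.0622] z-ray [ 0.5376 -0.0179  0.016 ]
treadle 0.63 [370. 198.] [0.4962 0.0493 0.0601] z-ray [0.494  0.04
[... 2066 characters left out ...]

bottle 0.56 [311. 216.] [ 0.5726 -0.0018  0.0493] z-ray [ 0.5971 -0.0498  0.    ]
beaker 0.83 [276. 212.] [ 0.6919 -0.0074  0.0097] z-ray [ 0.6977 -0.0165  0.    ]
beaker 0.44 [307. 233.] [0.57   0.0294 0.0118] z-ray [0.5757 0.0187 0.    ]
vial 0.53 [283. 317.] [0.4863 0.3084 0.0171] z-ray [0.4931 0.2976 0.    ]
vial 0.46 [338. 279.] [0.4222 0.1429 0.0157] z-ray [0.4274 0.1305 0.    ]
vial2 0.53 [283. 317.] [0.4863 0.3084 0.0171] z-ray [0.4931 0.2976 0.    ]
vial2 0.46 [338. 279.] [0.4222 0.1429 0.0157] z-ray [0.4274 0.1305 0.    ]
tip_box 0.58 [372. 170.] [ 0.5067 -0.285   0.0452] z-ray [ 0.5259 -0.3421  0.    ]
jar 0.75 [339. 154.] [ 0.6423 -0.3345  0.0289] z-ray [ 0.6584 -0.3718  0.    ]
```

View pics/scene0.png

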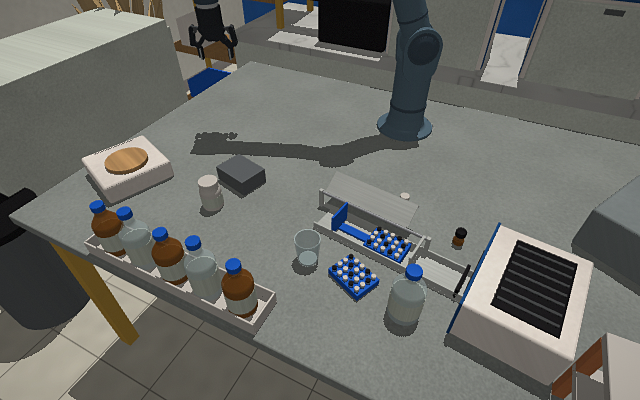

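View pics/side0.png

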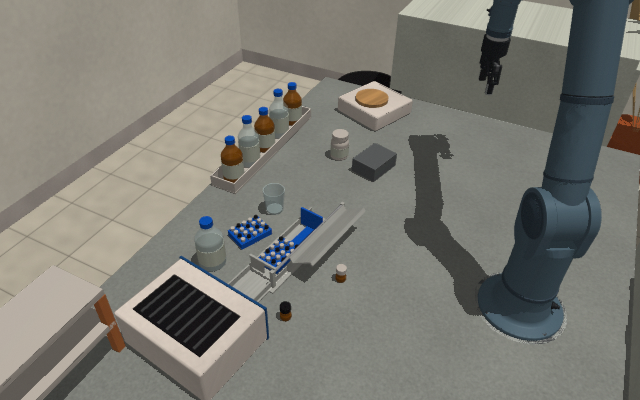

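The scene view shows the lane running roughly along world +y. The push plate is near pixel (340,215), the end stop near (460,280), and the foot plate is on the robot's side, around (370,198). The side view agrees, with the plate at (310,216), the treadle at (328,235) and nothing on the treadle. I estimate the lane yaw at about 81.5° and its origin at about (0.608, 0.208). I'll move above the lane and look from close by.

drive_tool --plan "0.0273 -0.0243 0 -0.1094; 0.0298 -0.0211 0 -0.1094; 0.0319 -0.0178 0 -0.1094; 0.0336 -0.0142 0 -0.1094; 0.035 -0.0104 0 -0.1094" --fingers 0.0854

```text
clock: 1.82
eef_pos: [0.3482, -0.4194, 0.2314]
orientation: [2.764, 1.492, 0.0]
ft_force: [0.8, -0.1, 0.0]
opening: 0.0855
gripper_force: 0.0
```

drive_tool --plan "0.0359 -0.0066 0 -0.1094; 0.0364 -0.0026 0 -0.1094; 0.0365 0.0014 0 -0.1094; 0.0361 0.0053 0 -0.1094; 0.0353 0.0093 0 0"

```text
clock: 2.23
eef_pos: [0.42, -0.2516, 0.2316]
orientation: [2.376, 2.054, 0.0]
ft_force: [0.6, 0.5, -0.5]
opening: 0.0855
gripper_force: 0.0
```

drive_tool --plan "0.0353 0.0093 0 0; 0.0353 0.0093 0 0; 0.0353 0.0093 0 0; 0.0353 0.0093 0 0; 0.0353 0.0093 0 0"

```text
clock: 2.65
eef_pos: [0.4921, -0.084, 0.2317]
orientation: [2.38, 2.05, 0.0]
ft_force: [0.6, -0.6, 0.1]
opening: 0.0852
gripper_force: 0.0
```

drive_tool --plan "0.0353 0.0093 0 0; 0.0353 0.0093 0 0; 0.0353 0.0093 0 0; 0 0 0 0; 0 0 0 0"

```text
clock: 3.07
eef_pos: [0.5355, 0.0187, 0.2317]
orientation: [-2.373, -2.058, -0.002]
ft_force: [0.0, -0.0, -0.3]
opening: 0.0854
gripper_force: 0.0
```

```bash
python3 - <<'E'
from h import *
np.set_printoptions(precision=4,suppress=True)
o=ctrl.get_obs(); print(o["eef_pos"],o["orientation"],o["qpos"])
c=ctrl.capture("wrist"); im=c["pixels"][...,::-1].copy()
cv2.imwrite("pics/w1.png",im); np.savez("w1.npz",**{k:v for k,v in c.items()})
print("cam",w(c,0,0,0.),c["vertical_fov"])
for k in ["end_stop","gate_hinge","blade","treadle","push_plate","rack"]:
    for q in ctrl.pinpoint(k,c)[:2]:
        u,v=q["xy"][0]*640,q["xy"][1]*400
        d=c["depth"][int(min(v,399)),int(min(u,639))]
        z={"end_stop":.019,"gate_hinge":.052,"blade":.016,"treadle":.058,"push_plate":.049,"rack":.004}[k]
        print(k,round(q["p"],2),np.round([u,v]),w(c,u,v,d),"z-ray",ray_z(c,u,v,z))
E
```

```text
[0.5355 0.0187 0.2317] [-2.3729 -2.0581 -0.0024] [ 0.3734  0.2099 -0.5407  1.8504  0.1185  1.1123 -0.352 ]
cam [0.5454 0.087  0.3744] 69.92540258947825
gate_hinge 0.68 [318. 135.] [0.5401 0.0723 0.057 ] z-ray [0.54  0.072 0.052]
treadle 0.57 [279. 162.] [0.4935 0.0505 0.0629] z-ray [0.4927 0.0499 0.058 ]
push_plate 0.95 [359. 201.] [ 0.5749 -0.0058  0.0637] z-ray [ 0.5763 -0.0102  0.049 ]
push_plate 0.4 [454. 187.] [ 0.6873 -0.0088  0.0502] z-ray [ 0.6878 -0.0092  0.049 ]
```

View pics/w1.png

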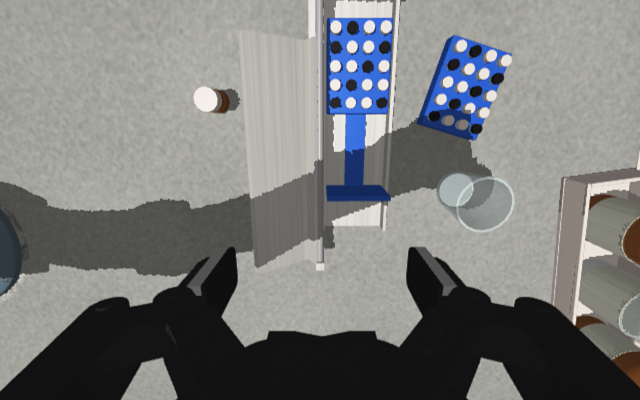

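The wrist view shows the rod as a vertical line at about column 320, rows 0–265. The foot plate is at columns 240–318, and the push plate's top edge is at about (358,190). The lane is nearly aligned with the tool. Next I'll fit the yaw and offsets from depth.

```bash
python3 - <<'E'
from h import *
np.set_printoptions(precision=4,suppress=True)
c=dict(np.load("w1.npz")); 
for k in("vertical_fov","cx","cy"): c[k]=float(c[k])
f=K(c);R=cv2.Rodrigues(c["rvec"])[0]
v,u=np.mgrid[:400,:640]; d=c["depth"]
P=(np.stack([(u-c["cx"])/f*d,(v-c["cy"])/f*d,d],-1)-c["tvec"].ravel())@R
px=c["pixels"].astype(int); blue=(px[...,2]>px[...,0]+40)&(px[...,2]>60)
z=P[...,2]
def line(m,n):
    q=P[m]; l=cv2.fitLine(q[:,:2].astype(np.float32),cv2.DIST_HUBER,0,.01,.01).ravel()
    print(n,m.sum(),"ang",np.degrees(np.arctan2(l[1],l[0]))%180,"pt",l[2:],"z",np.median(q[:,2]))
    return q
rod=(u>308)&(u<332)&(v<255)&(z>.050)&(z<.062)&~blue
line(rod,"rod")
tr=(u>235)&(u<325)&(v>35)&(v<255)&(z>.035)&(z<.09)&~blue&~rod
A=P[tr]; n=np.linalg.lstsq(np.c_[A[:,:2],np.ones(len(A))],A[:,2],rcond=None)[0]
g=-n[:2]; print("treadle slope",np.linalg.norm(g),"lane yaw",np.degrees(np.arctan2(g[1],g[0])) , "upslope dir",np.degrees(np.arctan2(n[1],n[0])),tr.sum())
b=blue&(u>322)&(u<396)
pl=P[b&(z>.058)&(z<.07)]; print("plate top",len(pl),cv2.minAreaRect(pl[:,:2].astype(np.float32)),pl.mean(0))
blk=P[b&(z>.015)&(z<.04)&(v<118)]; print("block",len(blk),cv2.minAreaRect(blk[:,:2].astype(np.float32)),np.median(blk[:,2]))
tg=b&(z<.03)&(v>118)&(v<182); line(tg,"tongue")
E
```

```text
rod 3204 ang 81.29007 pt [0.5382 0.0744] z 0.05554968760808478
treadle slope 0.6129069949096233 lane yaw -8.154732971288201 upslope dir 171.8452670287118 13861
plate top 368 ((0.5750643014907837, -0.001887585036456585), (0.005400363355875015, 0.07124579697847366), 81.52936553955078) [ 0.5752 -0.0016  0.0632]
block 4010 ((0.5951508283615112, 0.13786941766738892), (0.10002057999372482, 0.0712951198220253), 82.12545013427734) 0.024074673557173312
tongue 1216 ang 82.074486 pt [0.5816 0.0461] z 0.010084527060280474
```

Yaw is about 81.8° and the tool is at 81.9°, so it is already aligned. The plate height (63 mm), block size (100×71 mm) and rod top (55.5 mm) match what they should be. I'll move back along the lane and down, so one finger is behind the push plate and the other over the treadle.

drive_tool --plan "-0.0225 -0.0035 0 0; -0.0225 -0.0035 0.025 0; 0 0 0.035 0; 0 0 0.035 0; 0 0 0.03 0"

```text
clock: 3.83
eef_pos: [0.5206, -0.0304, 0.1048]
orientation: [2.383, 2.046, -0.001]
ft_force: [0.2, 0.3, 0.1]
opening: 0.0854
gripper_force: 0.0
```

drive_tool --plan "0 0 0.005 0; 0 0 0 0; 0 0 0 0"

```text
clock: 4.08
eef_pos: [0.5222, -0.0285, 0.1023]
orientation: [2.38, 2.05, 0.002]
ft_force: [1.2, 1.1, 0.5]
opening: 0.0851
gripper_force: 0.0
```

```bash
python3 - <<'E'
from h import *
for n,(x0,x1,y0,y1) in {"scene":(280,480,120,300),"side":(240,400,140,300)}.items():
    c=ctrl.capture(n); im=cv2.resize(c["pixels"][y0:y1,x0:x1,::-1],None,fx=3,fy=3,interpolation=cv2.INTER_CUBIC)
    cv2.imwrite(f"pics/{n}1.png",im)
E
```

```text
(no output)
```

View pics/scene1.png

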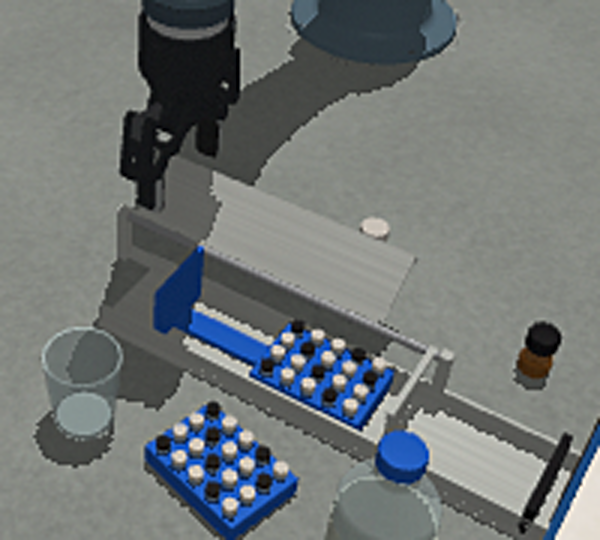

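The lane-side fingertip is at about crop (150,205), behind the push plate and inside the lane. The other finger is over the treadle. Next I'll descend slowly while watching the force.

drive_tool --plan "0 0 0.01 0; 0 0 0.01 0; 0 0 0.01 0; 0 0 0.005 0; 0 0 0 0"

```text
clock: 4.6
eef_pos: [0.5195, -0.0284, 0.0643]
orientation: [-2.378, -2.049, 0.004]
ft_force: [-0.9, 0.8, 0.2]
opening: 0.0855
gripper_force: 0.0
```

drive_tool --plan "0 0 0.006 0; 0 0 0.006 0; 0 0 0.004 0; 0 0 0 0; 0 0 0 0"

```text
clock: 5.02
eef_pos: [0.5215, -0.0283, 0.0503]
orientation: [-2.38, -2.051, -0.0]
ft_force: [-0.6, 0.1, 1.7]
opening: 0.0857
gripper_force: 0.7
```

```bash
cat > g.py <<'E'
from h import *
import sys
np.set_printoptions(precision=4,suppress=True)
o=ctrl.get_obs(); print(o["clock"],o["eef_pos"],o["ft_force"],o["moment"])
# treadle slope from scene/side depth, treadle area in lane frame; blade/rack
th=np.radians(81.8); xd=np.array([np.cos(th),np.sin(th)]); yd=np.array([-xd[1],xd[0]])
rod=np.array([.5382,.0744]); plate=np.array([.5751,-.0019])
for n in ["scene","side"]:
    c=ctrl.capture(n); f=K(c);R=cv2.Rodrigues(np.array(c["rvec"],float))[0]
    v,u=np.mgrid[:400,:640]; d=c["depth"]
    P=(np.stack([(u-c["cx"])/f*d,(v-c["cy"])/f*d,d],-1)-np.array(c["tvec"]).ravel())@R
    X=(P[...,:2]-plate)@xd; Y=(P[...,:2]-rod)@yd; z=P[...,2]
    px=c["pixels"].astype(int); blue=(px[...,2]>px[...,0]+40)&(px[...,2]>60)
    lx,hx=float(sys.argv[1]),float(sys.argv[2])
    m=(X>lx)&(X<hx)&(Y>.012)&(Y<.078)&(z>.022)&(z<.1)&(d>0)
    if m.sum()>30:
        a=np.polyfit(Y[m],z[m],1); print(n,"treadle n",m.sum(),"slope ang",np.arctan(a[0]),"gate",.6-np.arctan(a[0]),"z@50",np.polyval(a,.05))
    b=blue&(abs(Y+.047)<.05)&(z>.052)&(z<.075)&(X>-.1)&(X<.3)
    if b.sum()>5: print(n,"plate top X",np.median(X[b]),"n",b.sum())
    if len(sys.argv)>3:
        y0,y1,x0,x1=(120,300,280,480) if n=="scene" else (140,300,240,400)
        cv2.imwrite(f"pics/{n}{sys.argv[3]}.png",cv2.resize(c["pixels"][y0:y1,x0:x1,::-1],None,fx=3,fy=3,interpolation=cv2.INTER_CUBIC))
E
python3 g.py 0.03 0.15 2
```

```text
5.0167 [ 0.5215 -0.0283  0.0503] [-0.6422  0.1254  1.7152] [ 0.026   0.1185 -0.0348]
scene treadle n 991 slope ang 0.4896990634154815 gate 0.1103009365845185 z@50 0.0629788141278958
scene plate top X 0.0010923915163578548 n 88
side treadle n 691 slope ang 0.42323771771325774 gate 0.17676228228674223 z@50 0.06152406580635962
side plate top X 0.0010499120891605553 n 110
```

Contact is confirmed. The open tips stand about 12 mm above the TCP, so a level plate (gate at 0.6) needs TCP z of about 0.024.

drive_tool --plan "0 0 0.006 0; 0 0 0.007 0; 0 0 0.007 0; 0 0 0.006 0; 0 0 0 0"

```text
clock: 5.53
eef_pos: [0.523, -0.0285, 0.0239]
orientation: [2.379, 2.05, 0.004]
ft_force: [2.5, 0.5, 4.1]
opening: 0.0857
gripper_force: 2.2
```

```bash
python3 g.py 0.03 0.15 3
```

```text
5.5333 [ 0.523  -0.0285  0.0239] [2.4663 0.4965 4.1398] [-0.1008 -0.4968 -0.0114]
scene treadle n 592 slope ang 0.014442750993093369 gate 0.5855572490069066 z@50 0.03649757274373366
scene plate top X 0.0010773351744847084 n 89
side treadle n 839 slope ang -0.013250526909814219 gate 0.6132505269098142 z@50 0.03702880774775858
side plate top X 0.0009074684738704563 n 115
```

View pics/scene3.png

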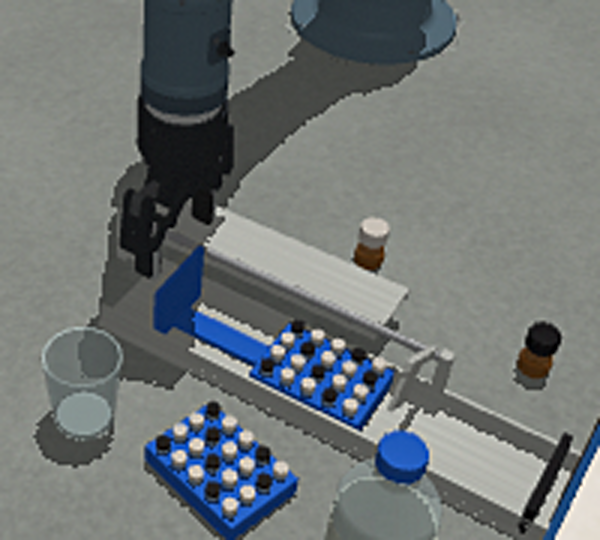

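The gate is at about 0.6, the blade is up, and the white-capped vial is clear of the foot plate. Now I'll push along the lane.

drive_tool --plan "0.006 0 0 0; 0.006 0 0 0; 0.006 0 0 0; 0.005 0 0 0; 0.005 0 0 0"

```text
clock: 6.05
eef_pos: [0.5238, -0.0006, 0.0237]
orientation: [-2.379, -2.05, 0.005]
ft_force: [0.2, -3.8, 1.7]
opening: 0.0856
gripper_force: 2.0
```

drive_tool --plan "0.006 0 0 0; 0.006 0 0 0; 0.006 0 0 0; 0.006 0 0 0; 0.006 0 0 0"

```text
clock: 6.47
eef_pos: [0.5298, 0.0297, 0.0242]
orientation: [-2.38, -2.051, 0.0]
ft_force: [-0.5, -3.0, 2.6]
opening: 0.0853
gripper_force: 2.0
```

```bash
python3 g.py 0.08 0.2 4
```

```text
6.4667 [0.5298 0.0297 0.0242] [-0.4932 -3.0437  2.5708] [-0.6068  0.2702  0.0647]
scene treadle n 442 slope ang 0.01358131260465352 gate 0.5864186873953464 z@50 0.03670031538323292
scene plate top X 0.0401617366945822 n 87
side treadle n 637 slope ang -0.013803662834220751 gate 0.6138036628342207 z@50 0.03726074394886209
side plate top X 0.04193115236946387 n 111
```

View pics/scene4.png

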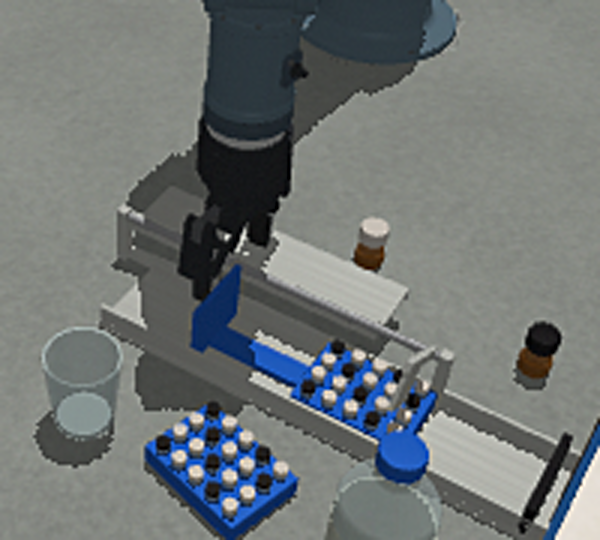

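The rack has moved about 40 mm and is passing under the raised blade, with the gate steady at 0.6. I'll keep pushing.

drive_tool --plan "0.006 0 0 0; 0.006 0 0 0; 0.006 0 0 0; 0.006 0 0 0; 0.006 0 0 0"

```text
clock: 6.98
eef_pos: [0.5338, 0.0565, 0.0243]
orientation: [2.382, 2.047, -0.005]
ft_force: [-2.6, -6.0, 6.5]
opening: 0.0852
gripper_force: 3.5
```

drive_tool --plan "0.006 0 0 0; 0.006 0 0 0; 0.006 0 0 0; 0.006 0 0 0; 0.006 0 0 0"

```text
clock: 7.4
eef_pos: [0.5381, 0.0862, 0.0242]
orientation: [2.382, 2.047, -0.006]
ft_force: [-1.9, -5.2, 6.0]
opening: 0.0852
gripper_force: 3.5
```

drive_tool --plan "0.005 0 0 0; 0.005 0 0 0; 0.004 0 0 0; 0.003 0 0 0; 0.003 0 0 0"

```text
clock: 7.82
eef_pos: [0.5411, 0.1064, 0.0242]
orientation: [2.381, 2.048, -0.005]
ft_force: [-3.1, -5.8, 5.5]
opening: 0.0853
gripper_force: 3.5
```

```bash
python3 g.py 0.15 0.26 5
```

```text
7.8167 [0.5411 0.1064 0.0242] [-3.1088 -5.825   5.4957] [-1.123   0.4691 -0.0682]
scene treadle n 82 slope ang -0.013793566705043935 gate 0.6137935667050439 z@50 0.03630798459046634
scene plate top X 0.11727059107528322 n 89
side treadle n 125 slope ang -0.002087695951692954 gate 0.602087695951693 z@50 0.03691805421300438
side plate top X 0.11830903365582372 n 115
```

View pics/scene5.png

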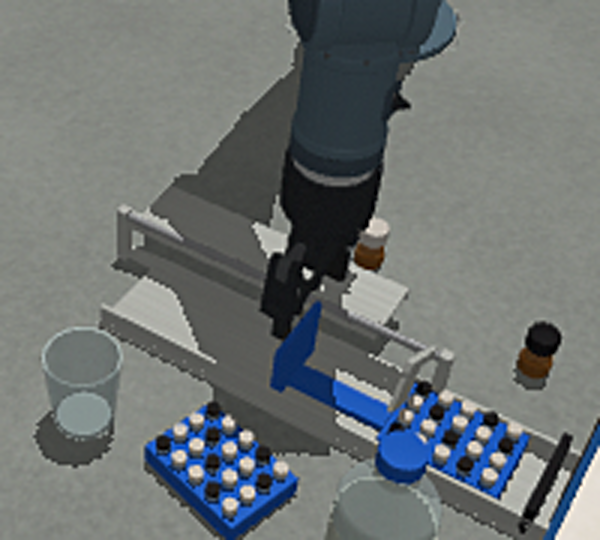

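Most of the block is past the gate, with roughly 20–30 mm left to the stop. I'll continue slowly until the force rises.

drive_tool --plan "0.004 0 0 0; 0.004 0 0 0; 0.003 0 0 0; 0.003 0 0 0; 0.003 0 0 0"

```text
clock: 8.33
eef_pos: [0.5439, 0.1251, 0.0241]
orientation: [-2.38, -2.05, 0.001]
ft_force: [-1.1, -3.3, 3.0]
opening: 0.0854
gripper_force: 2.3
```

drive_tool --plan "0.002 0 0 0; 0.002 0 0 0; 0.002 0 0 0; 0.002 0 0 0; 0 0 0 0"

```text
clock: 8.75
eef_pos: [0.544, 0.1268, 0.0241]
orientation: [2.383, 2.042, -0.015]
ft_force: [-6.2, -12.0, 10.3]
opening: 0.0852
gripper_force: 6.8
```

```bash
python3 g.py 0.16 0.27; python3 - <<'E'
from h import *
c=ctrl.capture("side"); 
f=K(c);R=cv2.Rodrigues(np.array(c["rvec"],float))[0]
v,u=np.mgrid[:400,:640]; d=c["depth"]
P=(np.stack([(u-c["cx"])/f*d,(v-c["cy"])/f*d,d],-1)-np.array(c["tvec"]).ravel())@R
th=np.radians(81.8); xd=np.array([np.cos(th),np.sin(th)]); yd=np.array([-xd[1],xd[0]])
X=(P[...,:2]-[.5751,-.0019])@xd; Y=(P[...,:2]-[.5382,.0744])@yd; z=P[...,2]
px=c["pixels"].astype(int); blue=(px[...,2]>px[...,0]+40)&(px[...,2]>60)
b=blue&(abs(Y+.047)<.04)&(z>.016)&(z<.03)&(X>.15); print("block X",np.percentile(X[b],[1,99]))
k=(px.max(-1)<60)&(abs(Y+.047)<.05)&(z>.028)&(z<.04)&(X>.2)&(X<.42); print("stop X",np.percentile(X[k],[2,50,98]) if k.any() else None,k.sum())
E
```

```text
8.75 [0.544  0.1268 0.0241] [ -6.2406 -12.0152  10.2979] [-2.188   0.8985 -0.3204]
scene treadle n 35 slope ang 0.004479951188811048 gate 0.5955200488111889 z@50 0.03658604731620632
scene plate top X 0.1379904043845248 n 87
side treadle n 47 slope ang 0.010609336771933982 gate 0.589390663228066 z@50 0.036779502445030955
side plate top X 0.13794439336461517 n 114
block X [0.22895812 0.29712668]
stop X [0.23593552 0.27508468 0.3024306 ] 91
```

Force jumped to about 12 N along the lane after 137 mm of travel, against an expected 136 mm, so the rack is at the stop. I'll back the finger off the plate with the gate still held and check before releasing.

drive_tool --plan "-0.004 0 0 0; -0.004 0 0 0; -0.005 0 0 0; -0.005 0 0 0; 0 0 0 0"

```text
clock: 9.32
eef_pos: [0.5439, 0.1162, 0.0249]
orientation: [2.38, 2.051, 0.005]
ft_force: [0.9, 1.2, 3.6]
opening: 0.0853
gripper_force: 1.7
```

```bash
python3 g.py 0.16 0.27; python3 - <<'E'
from h import *
c=ctrl.capture("scene"); cv2.imwrite("pics/scene6.png",cv2.resize(c["pixels"][190:310,350:490,::-1],None,fx=5,fy=5,interpolation=cv2.INTER_CUBIC)[:600])
E
```

```text
9.3167 [0.5439 0.1162 0.0249] [0.8641 1.1843 3.585 ] [ 0.4871  0.088  -0.0862]
scene treadle n 32 slope ang 0.01794124574505623 gate 0.5820587542549438 z@50 0.03675571723996837
scene plate top X 0.13785414956512082 n 89
side treadle n 47 slope ang 0.007144708074215356 gate 0.5928552919257846 z@50 0.037592011529493805
side plate top X 0.1381931942916114 n 124
```

View pics/scene6.png

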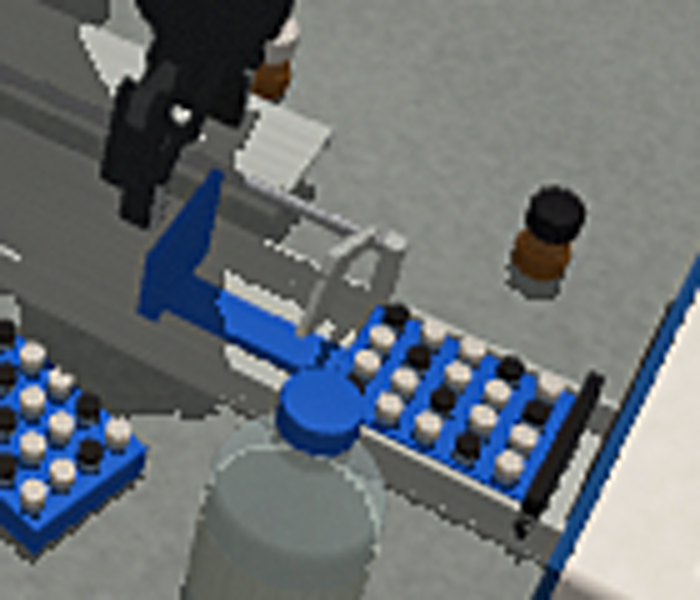

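The rack's front touches the black stop at about (560,430), the push plate is free, and the raised blade is behind the block. I'll raise the tool and let the gate close.

drive_tool --plan "0 0 -0.008 0; 0 0 -0.008 0; 0 0 -0.008 0; 0 0 -0.008 0; 0 0 -0.008 0"

```text
clock: 9.88
eef_pos: [0.5425, 0.1142, 0.065]
orientation: [2.38, 2.05, -0.002]
ft_force: [-0.7, 0.1, -1.1]
opening: 0.0854
gripper_force: 0.0
```

drive_tool --plan "0 0 -0.02 0; 0 0 -0.03 0; 0 0 -0.035 0; 0 0 -0.035 0; 0 0 -0.03 0"

```text
clock: 10.3
eef_pos: [0.5424, 0.1146, 0.2168]
orientation: [2.379, 2.05, -0.0]
ft_force: [0.7, 0.3, 0.1]
opening: 0.0853
gripper_force: 0.0
```

drive_tool --plan "-0.03 0 0 0; -0.03 0 0 0; -0.03 0 0 0; -0.02 0 0 0; 0 0 0 0"

```text
clock: 10.72
eef_pos: [0.5249, -0.0012, 0.2141]
orientation: [2.388, 2.038, -0.007]
ft_force: [0.1, -0.7, -0.3]
opening: 0.0853
gripper_force: 0.0
```

```bash
python3 g.py 0.03 0.15 7; python3 - <<'E'
from h import *
c=ctrl.capture("scene"); cv2.imwrite("pics/scene8.png",cv2.resize(c["pixels"][160:310,320:490,::-1],None,fx=4,fy=4,interpolation=cv2.INTER_CUBIC))
E
```

```text
10.7167 [ 0.5249 -0.0012  0.2141] [ 0.0632 -0.6848 -0.3039] [0.0148 0.0272 0.0005]
scene treadle n 1053 slope ang 0.5933554250320483 gate 0.0066445749679516775 z@50 0.06930146903611892
scene plate top X 0.13764698985983187 n 91
side treadle n 633 slope ang 0.5106897816785784 gate 0.08931021832142161 z@50 0.06697225937218677
side plate top X 0.1378516756575858 n 119
```

View pics/scene8.png

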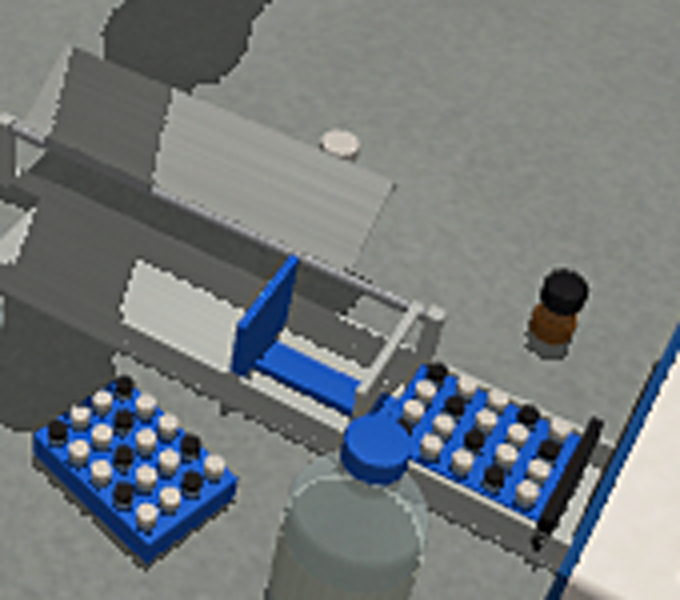

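The gate is shut over the tongue, the rack is still home at the stop, the bystanders haven't moved, and the robot is clear. I'm handing in the job.

```bash
python3 -c "
from bench import ctrl
print(ctrl.finish_job())"
```

```text
the job is handed in; nothing more can be done
None
```

The rack is loaded fully home against the black end stop, the gate is shut behind it over the tongue, and the job was handed in at about 11 s on the robot's clock; the hand-in returned no verdict.

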